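Find the spare print roller under the sliding cover and seat it in the V-block

ROBOT

A 6-joint arm with a two-finger parallel gripper is mounted at the origin on the work surface; the furniture and walls round the work are solid. World frame = base frame: x ahead of the robot, y to its left, z up, the work surface at z = 0. Lengths are in m, angles in rad, forces in N, time in s.
With the tool pointing down it reaches from about 0.35 to 0.95 m from the base axis. Payload 17.4 kg.
Tool frame: the origin (TCP) lies on the centre line of the jaws, within the pads' length; the fingertips stand 22 mm ahead of it and the grasp point (between the pads) lies 3 mm ahead of it; y points along the fingers, z is the direction in which the jaws open and shut, and the axes are right-handed (so a half turn about y gives the same grasp; the last joint's range is limited). The gripper opens to 93 mm and grips with 3 to 60 N. Pads are 15 mm wide; open, the fingers measure 128 mm over their backs; the gripper's body (75 mm by 188 mm) begins 65 mm behind the grasp point.
Start: joints at [-1.264, 0.116, 1.442, -0, 1.584, -0.038], TCP at [0.228, -0.635, 0.241] pointing down, gripper open.
Joint ranges: [-2.83, 2.83], [-0.83, 2.19], [0.07, 2.5], [-1.14, 4.28], [0.01, 3], [-2.97, 2.97]. Speed limits (rad/s): [1.89, 1.89, 2.22, 3.14, 3.14, 3.14].

INTERFACE

Orientations are given as a unit quaternion [w, x, y, z].
In Python, from workcell import r, viewer gives the robot as it stands.
- The arm moves only by the tool jog_arm, never from a script. Its argument "moves" is a list of rows, each a list of 3 entries, a list of its own where there are three numbers: the shift along the world's x, y, z each as a share of 0.2 m, from -1 to 1, then the turn, a rotation vector about the world's x, y, z each as a share of 120 degrees, from -1 to 1, then the finger opening in mm, from 0 to 93. In form: [[[x, y, z], [wx, wy, wz], jaw], ...]. A call has 1 to 8 rows; each row is the pose to reach, as a shift and turn from the pose commanded when the call began; what a row does not reach only later rows make up. A row lasts 1/12 s, in which the tool goes at most 41.7 mm and 7.16 degrees, less where a joint would pass 70% of its speed; a pose out of reach is approached as far as the arm can. A call with a number of a shift or a turn outside -1 to 1 is refused whole. A call with a gripper value outside its range is refused whole. The fingers move at their own pace and stop on an object; "force" is the grip in N (left out, the last holds). Time passes only in rows, so rows that repeat a pose let the fingers close. It gives the time, the measured TCP pose, the force and the opening at its end, in the units of the state.
- r.sense(): the state, without advancing time (a new reading comes with each control period).
- viewer.grab_frame(name): name is "scene" or "top"; returns a dict with "pixels" (480x640x3 uint8, blue, green, red), "fx", "fy", "cx", "cy" (pixels), "k1" (the pictures are not rectified: a ray, as slopes to the right and down, at radius r is drawn at 1 + k1 r^2 times it, then the intrinsics apply), "view" (4x4, takes a point from world to camera coordinates). Camera axes: x right, y up, looking along -z (the intrinsics and any distortion apply to the point x, -y, -z); pixel columns grow to the right and rows downward; lengths in m; the calibration is good to about 2 mm. A picture is of the moment at which its call begins. There is no depth.
- r.close_job(): hands the job in, once; it reports no verdict.
The state is a dict: "time": time; "qpos": joint angles; "joint_vel": joint speeds; "joint_torque": joint torques, N m; "tcp_pos": TCP position; "orientation": TCP orientation; "wrist_force": force on the tool from outside, world axes, zero at the start; "torque": the same for the moment, N m; "finger_gap": finger opening in m.
Only numpy, scipy, OpenCV 4.12 (cv2) and the standard library are available. Lean on these libraries where they do the work, as an engineer would, in place of code of your own. Each camera call takes 0.05 s, during which the arm holds its last target. There are 200 camera calls.

TASK

Slide the loose cover of the wooden pocket box along its guides onto the box's shelf (do not lift it off), see which pocket holds the plain round print roller, and take the roller out, leaving the thread spool and the eraser in their pockets. Stand the roller upright on the bed of the metal V-block and push it into the V until it sits centred, touching both faces. Finish with the cover slid fully home over all three pockets again, and do not disturb the ink bottle.

Things in the scene. Friction and masses are not known exactly. Their poses are not given: they have to be found in the camera images.
- pocket_box: fixed wooden box, 152 (x) x 298 (y) x 68 mm high, origin at the centre of its underside. Three open pockets in a row along y, centred at y = -115, -69, -23 mm, each 124 (x) x 40 mm (y), floor 6 mm, rim 58 mm above the table: fingers go in partly open, on the +x and -x sides of the part. From y = -3 to +143 mm a solid shelf at 58 mm, where the cover parks, in line with the pockets
- cover_knob (a point): middle (79 mm up) of the round knob, 26 mm across, 26 mm tall, at the centre of the loose plywood cover, 136 (x) x 144 (y) x 8 mm, 0.25 kg, top 66 mm up. It slides along the box's y only, with 2 mm play, between 6 mm thick guides and end stops up to 68 mm. Knob in the box's frame: y = -71 mm at the stop over the pockets, +71 mm at the stop on the shelf; all pockets free from +69 mm on
- roller_center (a point): centre of the print roller: a plain straight cylinder of smooth, rather slippery black plastic with a metal disc on its top end, 30 mm diameter, 46 mm tall, about 0.11 kg, standing upright (z along its axis) in one of the three pockets; the centre is 23 mm above what it stands on
- spool_center (a point): centre of a wooden thread spool with flanged ends, 31 mm diameter, 40 mm tall, standing in another pocket; to be left there
- rubber_block_center (a point): centre of an oblong eraser, 25 x 43 x 15 mm, lying in the remaining pocket; to be left there
- v_block: fixed metal V-block, origin at the centre of its underside: bed plate 130 (x) x 120 mm (y), its top 8 mm above the table, with two upright, polished, slippery jaws (tops 48 mm above the table) that form a 90 degree V in plan. Apex towards the block's +x, 39 mm from the origin; mouth to -x, 96 mm wide, at x = -9 mm; from there to x = -65 mm the bed is open
- v_seat (a point): where the roller's centre is when it stands on the bed and touches both faces of the V: 18 mm towards +x from the block's origin, 31 mm above the table; axes those of the block, so it is pushed in along +x; a push of 10 to 15 N with the flat side of a finger, not the seam between two, settles it
- ink_bottle_center (a point): centre of a round black ink bottle, 42 mm across, 60 mm tall, standing loose on the table between box and V-block, towards the far side; to be left alone

How it is judged:
By the outcome, as a careful person would: the job done as asked, in the order asked, and still so for the second after the job is handed in, with the robot touching nothing.
It also fails if it takes over 72 s, if anything falls off the work surface, if the arm or the gripper's body presses on something with over 40 N, if the wrist force passes 120 N, or if a joint passes its speed limit or range.

## Working session

There is one attempt and no reset: what is moved stays moved. The work goes in short steps, Python scripts to look and compute and a tool call to move; the robot and the scene stay as the last step left them, time stands still between calls to the robot, and variables do not carry over. Pictures are saved under pics/ and viewed, about 8 in all and at most 12, crops included, and the job is handed in when it is done.

Besides the shell and the picture viewer there is one more tool, called by a JSON object that holds its "op" and its "data". jog_arm: Moves the arm, as the interface text tells. Its arguments: {"type":"object","properties":{"moves":{"type":"array","items":{"type":"array"}},"force":{"type":"number"}},"required":["moves"]}

```bash
mkdir -p pics; ls; cat > h.py <<'E'
import numpy as np, cv2
from workcell import r, viewer
def grab(n,f):
    g=viewer.grab_frame(n); cv2.imwrite('pics/'+f,np.asarray(g['pixels'])); 
    np.savez('pics/'+f+'.npz',**{k:np.asarray(v) for k,v in g.items()}); return g
def K(g): return np.array([[g['fx'],0,g['cx']],[0,g['fy'],g['cy']],[0,0,1]],float), np.array([g['k1'],0,0,0],float)
def px2w(g,u,v,z):
    k,d=K(g); s=cv2.undistortPoints(np.array([[[u,v]]],float),k,d)[0,0]
    V=np.array(g['view'],float); R=V[:3,:3]; c=-R.T@V[:3,3]; ray=R.T@np.array([s[0],-s[1],-1.])
    return c+ray*(z-c[2])/ray[2]
def w2px(g,p):
    V=np.array(g['view'],float); q=V[:3,:3]@np.array(p,float)+V[:3,3]; k,d=K(g)
    return cv2.projectPoints(np.array([[q[0],-q[1],-q[2]]]),np.zeros(3),np.zeros(3),k,d)[0].ravel()
def load(f): return dict(np.load('pics/'+f+'.npz'))
E
python3 - <<'E'
from h import *
for n in ('scene','top'):
    g=grab(n,n+'1.png'); print(n,g['fx'],g['k1'],np.round(np.array(g['view']),3).tolist())
s=r.sense(); print({k:np.round(v,3).tolist() for k,v in s.items()})
E
```

```text
pics
scene 505.0052944259004 -0.14529754951744273 [[-0.96, -0.279, 0.02, 0.519], [0.137, -0.408, 0.903, -0.198], [-0.243, 0.869, 0.43, -0.696], [0.0, 0.0, 0.0, 1.0]]
top 445.0093730047422 0.03351040380176728 [[0.016, -0.999, -0.031, -0.088], [0.995, 0.013, 0.103, -0.583], [-0.103, -0.033, 0.994, -0.869], [0.0, 0.0, 0.0, 1.0]]
{'time': 0.1, 'qpos': [-1.264, 0.116, 1.442, 0.0, 1.584, -0.038], 'joint_vel': [-0.001, 0.0, -0.002, -0.002, -0.003, -0.0], 'joint_torque': [0.003, -72.289, -62.386, 0.078, 0.023, -0.0], 'tcp_pos': [0.228, -0.635, 0.24], 'orientation': [0.121, -0.121, 0.697, -0.696], 'wrist_force': [0.17, -0.454, 0.634], 'torque': [0.011, 0.042, 0.045], 'finger_gap': 0.093}
```

View pics/top1.png

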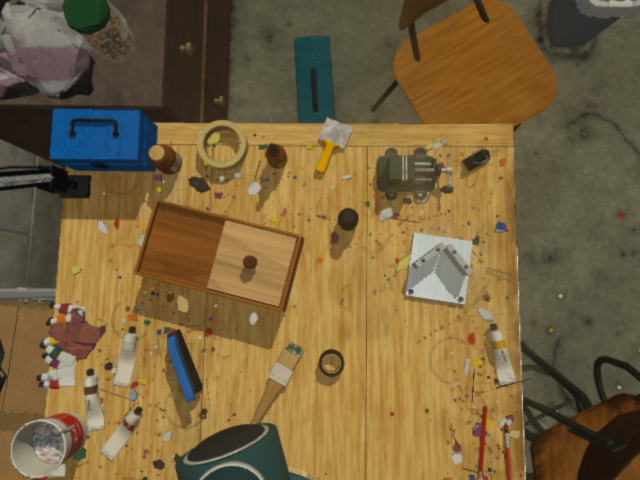

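View pics/scene1.png

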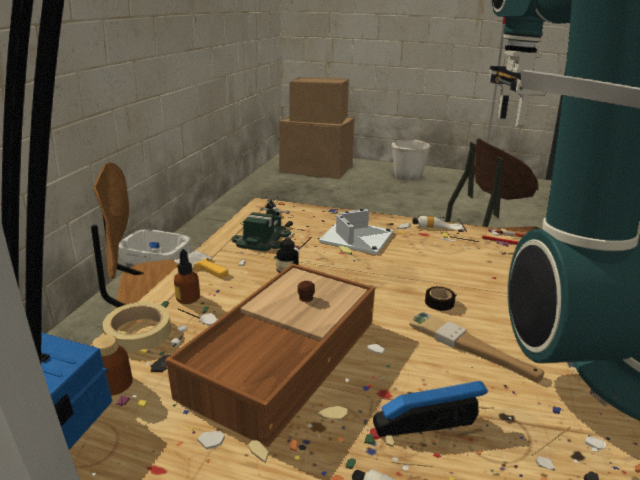

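The top view shows the box with corners near (157,203), (302,236), (288,308) and (136,272), and the knob at (250,262). The bottle is at (347,218) and the V-block near (440,270). I'll zoom in on the box and V-block next.

```bash
python3 - <<'E'
from h import *
im=cv2.imread('pics/top1.png')
a=cv2.resize(im[195:315,130:310],None,fx=4.4,fy=4.4,interpolation=cv2.INTER_CUBIC)[:, :792]
b=cv2.resize(im[225:315,400:480],None,fx=6,fy=6,interpolation=cv2.INTER_CUBIC)
cv2.imwrite('pics/boxz.png',a);cv2.imwrite('pics/vz.png',b)
g=load('top1.png')
c=[px2w(g,u,v,.068) for u,v in((157,203),(302,236),(288,308),(136,272))]
print(np.round(c,3)); print([round(np.linalg.norm(c[i]-c[(i+1)%4]),3) for i in range(4)])
print('knob',px2w(g,250,261,.085),'bottle',px2w(g,347,218,.06))
print('v plate',[np.round(px2w(g,u,v,.008),3) for u,v in((412,233),(472,240),(465,306),(406,297))])
E
```

```text
[[ 0.653  0.245  0.068]
 [ 0.592 -0.041  0.068]
 [ 0.453 -0.017  0.068]
 [ 0.518  0.278  0.068]]
[np.float64(0.292), np.float64(0.14), np.float64(0.302), np.float64(0.139)]
knob [0.5408777  0.05485171 0.085     ] bottle [ 0.62912679 -0.12792411  0.06      ]
v plate [array([ 0.608, -0.263,  0.008]), array([ 0.595, -0.384,  0.008]), array([ 0.461, -0.367,  0.008]), array([ 0.477, -0.25 ,  0.008])]
```

View pics/boxz.png

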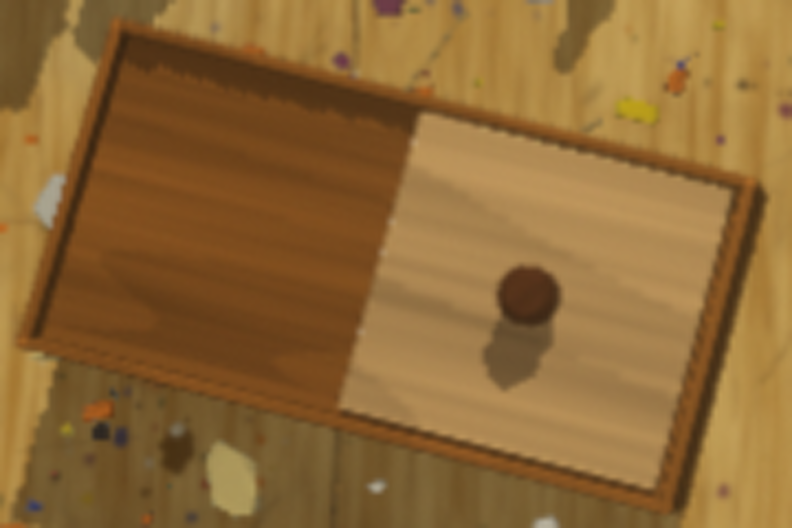

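View pics/vz.png

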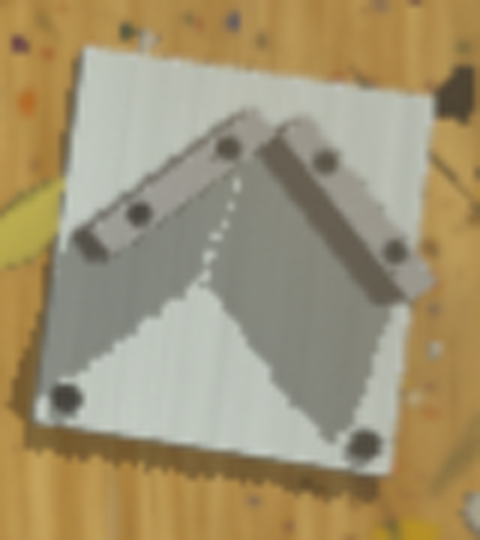

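Crop pixels: in boxz the rim corners are (117,22), (757,183), (675,508) and (22,343), and the knob top is at (529,293). In vz the plate corners are (84,47), (435,95), (390,473) and (37,422). The V apex points up and slightly right in the image. I'll fit planar poses to these.

```bash
cat >> h.py <<'E'
from scipy.optimize import least_squares
def fit(g,loc,px,x0):
    def pts(p): c,s=np.cos(p[2]),np.sin(p[2]); return [(p[0]+c*x-s*y,p[1]+s*x+c*y,z) for x,y,z in loc]
    f=lambda p:(np.array([w2px(g,q) for q in pts(p)])-px).ravel()
    o=least_squares(f,x0); return o.x,o.fun.round(1)
def uncrop(p,s,o): return (np.array(p,float)+.5)/s-.5+np.array(o)
E
python3 - <<'E'
from h import *
g=load('top1.png')
b,e=fit(g,[(.076,.149,.068),(.076,-.149,.068),(-.076,-.149,.068),(-.076,.149,.068)],uncrop([(117,22),(757,183),(675,508),(22,343)],4.4,(130,195)),[.55,.11,.2])
print('box',b,e)
k=uncrop([(529,293)],4.4,(130,195))[0]; K_=px2w(g,*k,.092); c,s=np.cos(b[2]),np.sin(b[2])
d=K_[:2]-b[:2]; print('knob',K_,'in box',c*d[0]+s*d[1],-s*d[0]+c*d[1])
v,e=fit(g,[(.065,.06,.008),(.065,-.06,.008),(-.065,-.06,.008),(-.065,.06,.008)],uncrop([(84,47),(435,95),(390,473),(37,422)],6,(400,225)),[.53,-.31,.1])
print('v',v,e); print('seat',v[:2]+.018*np.array([np.cos(v[2]),np.sin(v[2])]))
# tool orientation
from scipy.spatial.transform import Rotation as R
q=r.sense()['orientation'];print(R.from_quat([*q[1:],q[0]]).as_matrix().round(3))
for t in(-.071,.071): print('knob t',b[:2]+t*np.array([-s,c]))
for t in (-.115,-.069,-.023): print('pocket',b[:2]+t*np.array([-s,c]))
print('bottle',px2w(g,347,217,.06))
E
```

```text
box [ 0.55438389  0.11961927 -0.23079627] [-0.3 -1.3  1.2 -1.5 -0.1  1.7 -0.9  1. ]
knob [0.54007926 0.05376835 0.092     ] in box 0.0011382406903249678 -0.06737708127008725
v [ 0.53773894 -0.3163238  -0.12883384] [-0.3 -0.4  0.2 -0.2  0.5  0.5 -0.5  0.1]
seat [ 0.55558976 -0.3186364 ]
[[-0.941 -0.     0.338]
 [-0.338  0.001 -0.941]
 [-0.    -1.    -0.001]]
knob t [0.53814244 0.05050187]
knob t [0.57062533 0.18873668]
pocket [0.52807732 0.00766855]
pocket [0.53859995 0.05244884]
pocket [0.54912258 0.09722913]
bottle [ 0.63110217 -0.12790278  0.06      ]
```

{"op": "jog_arm", "data": {"moves": [[[0.45,1.0,0],[0,0,0.475],60],[[0.45,1.0,0],[0,0,0.475],60],[[0.45,1.0,0],[0,0,0.475],60],[[0.45,1.0,0],[0,0,0.475],60],[[0.45,1.0,0],[0,0,0.475],60],[[0.45,1.0,0],[0,0,0.475],60],[[0.45,1.0,0],[0,0,0.475],60],[[0.45,1.0,0],[0,0,0.475],60]]}}

```text
time: 0.77
tcp_pos: [0.3186, -0.4342, 0.2408]
orientation: [-0.441, 0.441, -0.552, 0.553]
wrist_force: [-1.5, -0.3, 0.3]
finger_gap: 0.0599
```

{"op": "jog_arm", "data": {"moves": [[[0.55,1.0,0],[0,0,0],60],[[0.55,1.0,0],[0,0,0],60],[[0.55,1.0,0],[0,0,0],60],[[0.55,1.0,0],[0,0,0],60],[[0.55,1.0,0],[0,0,0],60],[[0.55,1.0,0],[0,0,0],60]]}}

```text
time: 1.27
tcp_pos: [0.4293, -0.2319, 0.2406]
orientation: [0.44, -0.439, 0.554, -0.554]
wrist_force: [0.5, -0.4, 0.3]
finger_gap: 0.0599
```

{"op": "jog_arm", "data": {"moves": [[[0.55,1.0,0],[0,0,0],60],[[0.55,1.0,0],[0,0,0],60],[[0.55,1.0,0],[0,0,0],60],[[0.55,1.0,0],[0,0,0],60],[[0.55,1.0,0],[0,0,0],60],[[0.55,1.0,0],[0,0,0],60]]}}

```text
time: 1.77
tcp_pos: [0.5393, -0.0316, 0.2402]
orientation: [0.44, -0.44, 0.554, -0.554]
wrist_force: [-0.1, -0.6, -0.8]
finger_gap: 0.0598
```

{"op": "jog_arm", "data": {"moves": [[[0.005,0.42,-0.3],[0,0,0],60],[[0.005,0.42,-0.3],[0,0,0],60],[[0.005,0.42,-0.5],[0,0,0],60],[[0.005,0.42,-0.6],[0,0,0],60],[[0.005,0.42,-0.6],[0,0,0],60],[[0.005,0.42,-0.6],[0,0,0],60]]}}

```text
time: 2.27
tcp_pos: [0.5385, 0.0488, 0.12]
orientation: [0.438, -0.44, 0.555, -0.554]
wrist_force: [0.7, -0.1, 0.8]
finger_gap: 0.06
```

```bash
python3 - <<'E'
from h import *
for n in('top','scene'): grab(n,n+'2.png')
a=cv2.imread('pics/top2.png')[170:330,130:330]; b=cv2.imread('pics/scene2.png')[200:370,200:400]
cv2.imwrite('pics/c2.png',np.hstack([cv2.resize(a,(400,400)),cv2.resize(b,(400,400))]))
print(r.sense()['tcp_pos'])
E
```

```text
[0.53999978 0.04824799 0.12297539]
```

View pics/c2.png

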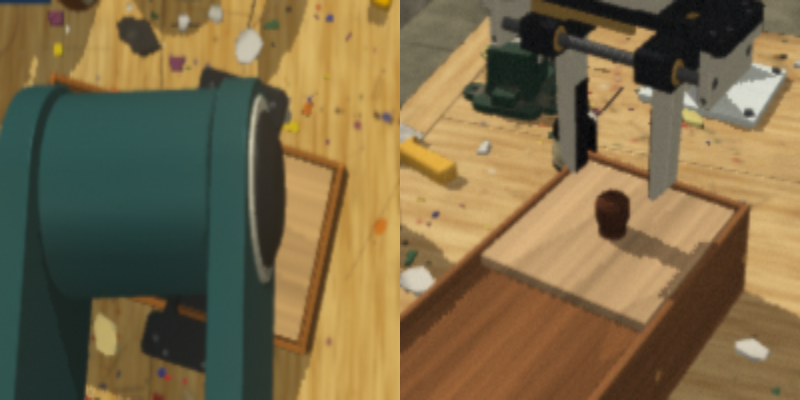

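The scene crop shows the fingers on either side of the knob (about (612,215) in the crop), along box x. I'll descend and grip.

{"op": "jog_arm", "data": {"moves": [[[0,0.01,-0.15],[0,0,0],60],[[0,0.01,-0.15],[0,0,0],60],[[0,0.01,-0.15],[0,0,0],20],[[0,0.01,-0.15],[0,0,0],20],[[0,0.01,-0.15],[0,0,0],20],[[0,0.01,-0.15],[0,0,0],20],[[0,0.01,-0.15],[0,0,0],20],[[0,0.01,-0.15],[0,0,0],20]], "force": 15}}

```text
time: 3.03
tcp_pos: [0.5394, 0.0507, 0.0912]
orientation: [-0.439, 0.439, -0.554, 0.555]
wrist_force: [0.3, -0.6, 5.1]
finger_gap: 0.0252
```

{"op": "jog_arm", "data": {"moves": [[[0.02,0.085,0],[0,0,0],20],[[0.04,0.17,0],[0,0,0],20],[[0.06,0.255,0],[0,0,0],20],[[0.08,0.34,0],[0,0,0],20]]}}

```text
time: 3.37
tcp_pos: [0.5555, 0.1192, 0.0913]
orientation: [-0.439, 0.439, -0.554, 0.555]
wrist_force: [-1.3, -3.9, 4.8]
finger_gap: 0.0256
```

{"op": "jog_arm", "data": {"moves": [[[0.02,0.085,0],[0,0,0],20],[[0.04,0.17,0],[0,0,0],20],[[0.06,0.255,0],[0,0,0],20],[[0.075,0.325,0],[0,0,0],20],[[0.083,0.355,0],[0,0,0],20],[[0.083,0.355,0],[0,0,0],20]]}}

```text
time: 3.87
tcp_pos: [0.5719, 0.1904, 0.0909]
orientation: [-0.439, 0.44, -0.554, 0.554]
wrist_force: [-0.2, 0.7, 3.2]
finger_gap: 0.0257
```

{"op": "jog_arm", "data": {"moves": [[[0,0,0],[0,0,0],60],[[0,0,0],[0,0,0],60],[[0,0,0],[0,0,0],60],[[0,0,0.2],[0,0,0],60],[[0,-0.2,0.4],[0,0,0],60],[[-0.2,-1,0.5],[0,0,0],60],[[-0.3,-1,0.5],[0,0,0],60],[[-0.3,-1,0.5],[0,0,0],60]]}}

```text
time: 4.53
tcp_pos: [0.5319, 0.0423, 0.1815]
orientation: [-0.439, 0.439, -0.554, 0.554]
wrist_force: [0.9, -0.0, -0.4]
finger_gap: 0.0602
```

{"op": "jog_arm", "data": {"moves": [[[-0.3,-1,0.2],[0,0,0],60],[[-0.3,-1,0.2],[0,0,0],60],[[-0.3,-1,0.2],[0,0,0],60],[[-0.3,-1,0.2],[0,0,0],60],[[-0.3,-1,0.2],[0,0,0],60],[[-0.3,-1,0.2],[0,0,0],60]]}}

```text
time: 5.03
tcp_pos: [0.4711, -0.1612, 0.2226]
orientation: [-0.438, 0.438, -0.554, 0.556]
wrist_force: [0.4, 1.1, 1.3]
finger_gap: 0.0598
```

```bash
python3 - <<'E'
from h import *
for n in('top','scene'): grab(n,n+'3.png')
a=cv2.imread('pics/top3.png')[195:315,130:310]
cv2.imwrite('pics/c3.png',cv2.resize(a,None,fx=4.4,fy=4.4,interpolation=cv2.INTER_CUBIC))
print(r.sense()['tcp_pos'])
E
```

```text
[ 0.47218905 -0.15782527  0.22135086]
```

View pics/c3.png

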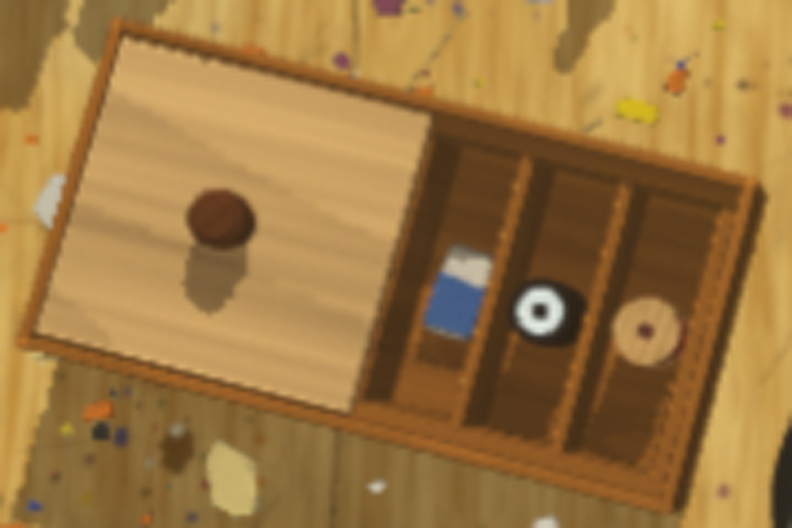

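The cover is fully on the shelf. The eraser is in pocket 3 and the spool in pocket 1. The roller, with its metal disc at about (541,311), is in the middle pocket.

```bash
python3 - <<'E'
from h import *
g=load('top3.png'); b=np.array([.55438,.11962]);t=-.2308;c,s=np.cos(t),np.sin(t)
def loc(p): d=p[:2]-b; return np.round([c*d[0]+s*d[1],-s*d[0]+c*d[1]],4)
for n,px,z in(('roller',(541,311),.052),('spool',(647,331),.046),('knob',(220,216),.092)):
    p=px2w(g,*uncrop([px],4.4,(130,195))[0],z); print(n,p.round(4),loc(p))
for p in((547,163),(628,186),(440,142),(523,160)): # walls of pockets top end x
    q=px2w(g,*uncrop([p],4.4,(130,195))[0],.058); print(loc(q))
E
```

```text
roller [0.5345 0.056  0.052 ] [-0.0048 -0.0665]
spool [0.5265 0.0091 0.046 ] [-0.0019 -0.1139]
knob [0.5713 0.1877 0.092 ] [0.0009 0.0702]
[ 0.0596 -0.0531]
[ 0.0583 -0.0909]
[ 0.0571 -0.004 ]
[ 0.0583 -0.0423]
```

{"op": "jog_arm", "data": {"moves": [[[0.313,1.0,-0.3],[0,0,0],50],[[0.313,1.0,-0.3],[0,0,0],50],[[0.313,1.0,-0.3],[0,0,0],50],[[0.313,1.0,-0.3],[0,0,0],50],[[0.313,1.0,-0.3],[0,0,0],50],[[0.313,1.0,-0.3],[0,0,0],50],[[0.313,1.0,-0.3],[0,0,0],50],[[0.313,1.0,-0.3],[0,0,0],50]]}}

```text
time: 5.8
tcp_pos: [0.535, 0.0447, 0.1606]
orientation: [0.439, -0.44, 0.554, -0.554]
wrist_force: [-0.1, 0.1, -0.7]
finger_gap: 0.0498
```

{"op": "jog_arm", "data": {"moves": [[[0,0.075,-0.2],[0,0,0],50],[[0,0.075,-0.38],[0,0,0],50],[[0,0.075,-0.38],[0,0,0],50],[[0,0.075,-0.38],[0,0,0],50]]}}

```text
time: 6.13
tcp_pos: [0.5345, 0.0578, 0.0847]
orientation: [0.438, -0.44, 0.555, -0.554]
wrist_force: [-0.1, 0.2, 0.6]
finger_gap: 0.0497
```

```bash
python3 - <<'E'
from h import *
grab('scene','scene4.png')
cv2.imwrite('pics/c4.png',cv2.resize(cv2.imread('pics/scene4.png')[200:370,220:400],None,fx=3.2,fy=3.2,interpolation=cv2.INTER_CUBIC))
s=r.sense();print(s['tcp_pos'],s['finger_gap'])
E
```

```text
[0.53558991 0.05780826 0.08668713] 0.0502896425321478
```

View pics/c4.png

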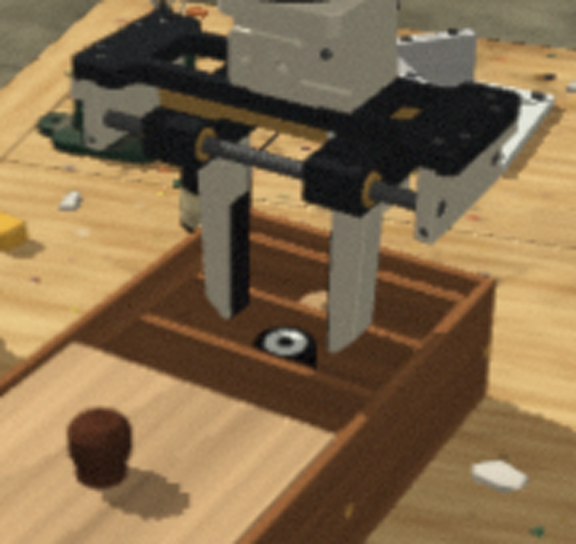

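The open fingers are centred over the middle pocket, either side of the roller (disc at about (285,342)). I'll descend and grip.

{"op": "jog_arm", "data": {"moves": [[[0,-0.005,-0.13],[0,0,0],50],[[0,-0.005,-0.26],[0,0,0],50],[[0,-0.005,-0.26],[0,0,0],50],[[0,-0.005,-0.26],[0,0,0],50]]}}

```text
time: 6.52
tcp_pos: [0.5358, 0.0571, 0.0348]
orientation: [-0.439, 0.439, -0.554, 0.555]
wrist_force: [-0.9, 0.4, 0.2]
finger_gap: 0.0502
```

{"op": "jog_arm", "data": {"moves": [[[0,0,0],[0,0,0],25],[[0,0,0],[0,0,0],25],[[0,0,0],[0,0,0],25],[[0,0,0],[0,0,0],25],[[0,0,0],[0,0,0],25],[[0,0,0],[0,0,0],25]], "force": 40}}

```text
time: 7.02
tcp_pos: [0.5359, 0.0577, 0.0344]
orientation: [-0.439, 0.439, -0.554, 0.555]
wrist_force: [-2.1, -0.3, 8.3]
finger_gap: 0.0301
```

{"op": "jog_arm", "data": {"moves": [[[0,0,0.1],[0,0,0],25],[[0,0,0.2],[0,0,0],25],[[0,0,0.35],[0,0,0],25],[[0,0,0.5],[0,0,0],25],[[0,0,0.65],[0,0,0],25],[[0,0,0.75],[0,0,0],25],[[0,0,0.75],[0,0,0],25]]}}

```text
time: 7.6
tcp_pos: [0.5366, 0.0578, 0.1882]
orientation: [-0.441, 0.437, -0.553, 0.556]
wrist_force: [-0.3, 0.2, -1.5]
finger_gap: 0.0293
```

{"op": "jog_arm", "data": {"moves": [[[-0.02,-0.1,0],[0,0,0.01],25],[[-0.04,-0.25,0],[0,0,0.02],25],[[-0.06,-0.4,0],[0,0,0.03],25],[[-0.08,-0.55,0],[0,0,0.048],25],[[-0.1,-0.7,0],[0,0,0.048],25],[[-0.1,-0.85,0],[0,0,0.048],25],[[-0.1,-0.95,0],[0,0,0.048],25],[[-0.1,-1.0,0],[0,0,0.048],25]]}}

```text
time: 8.27
tcp_pos: [0.5147, -0.1444, 0.1822]
orientation: [0.466, -0.466, 0.532, -0.532]
wrist_force: [1.1, 0.9, -1.1]
finger_gap: 0.0296
```

{"op": "jog_arm", "data": {"moves": [[[-0.02,-0.15,0],[0,0,0],25],[[-0.04,-0.3,0],[0,0,0],25],[[-0.06,-0.45,0],[0,0,0],25],[[-0.08,-0.6,0],[0,0,0],25],[[-0.08,-0.75,0],[0,0,0],25],[[-0.08,-0.84,0],[0,0,0],25],[[-0.08,-0.84,0],[0,0,0],25],[[-0.08,-0.84,0],[0,0,0],25]]}}

```text
time: 8.93
tcp_pos: [0.4991, -0.3104, 0.1822]
orientation: [0.466, -0.466, 0.532, -0.531]
wrist_force: [0.1, 0.2, -1.3]
finger_gap: 0.0296
```

```bash
python3 - <<'E'
from h import *
grab('scene','scene5.png')
cv2.imwrite('pics/c5.png',cv2.resize(cv2.imread('pics/scene5.png')[120:280,250:430],None,fx=3.2,fy=3.2,interpolation=cv2.INTER_CUBIC))
s=r.sense();print(s['tcp_pos'],s['finger_gap'],s['wrist_force'])
E
```

```text
[ 0.49926456 -0.30973503  0.1823543 ] 0.02941155950706778 [-0.32596576  0.91600694 -1.52240399]
```

View pics/c5.png

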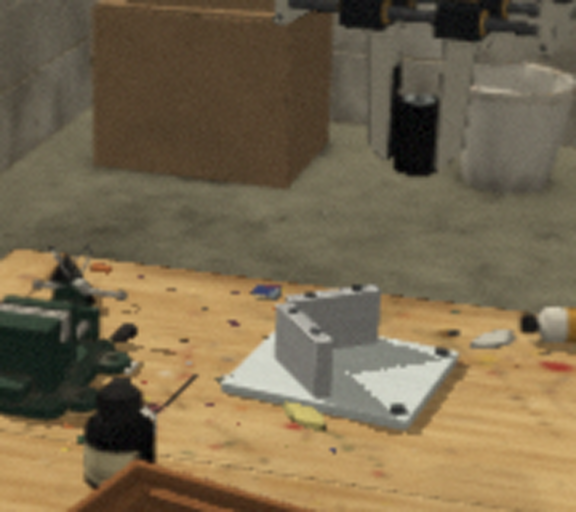

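The roller hangs upright between the pads at about (415,130), with its bottom a few mm below the fingertips. I'll lower it in stages.

{"op": "jog_arm", "data": {"moves": [[[0,0,-0.15],[0,0,0],25],[[0,0,-0.3],[0,0,0],25],[[0,0,-0.45],[0,0,0],25],[[0,0,-0.6],[0,0,0],25],[[0,0,-0.68],[0,0,0],25],[[0,0,-0.7],[0,0,0],25],[[0,0,-0.7],[0,0,0],25]]}}

```text
time: 9.57
tcp_pos: [0.4991, -0.309, 0.0421]
orientation: [0.466, -0.467, 0.532, -0.531]
wrist_force: [-0.4, 0.1, -1.6]
finger_gap: 0.0289
```

{"op": "jog_arm", "data": {"moves": [[[0,0,-0.01],[0,0,0],25],[[0,0,-0.02],[0,0,0],25],[[0,0,-0.025],[0,0,0],25],[[0,0,-0.025],[0,0,0],25]]}}

```text
time: 9.9
tcp_pos: [0.4995, -0.3104, 0.0387]
orientation: [-0.466, 0.466, -0.531, 0.532]
wrist_force: [-0.1, -0.3, -1.6]
finger_gap: 0.0295
```

{"op": "jog_arm", "data": {"moves": [[[0,0,-0.005],[0,0,0],25],[[0,0,-0.01],[0,0,0],25],[[0,0,-0.01],[0,0,0],25]]}}

```text
time: 10.15
tcp_pos: [0.4994, -0.3105, 0.0364]
orientation: [-0.466, 0.466, -0.531, 0.532]
wrist_force: [-0.6, -0.1, 3.0]
finger_gap: 0.0292
```

{"op": "jog_arm", "data": {"moves": [[[0,0,0],[0,0,0],50],[[0,0,0],[0,0,0],50],[[0,0,0],[0,0,0],50],[[0,0,0],[0,0,0],50],[[0,0,0.1],[0,0,0],50],[[0,0,0.25],[0,0,0],50],[[0,0,0.45],[0,0,0],50],[[0,0,0.45],[0,0,0],50]]}}

```text
time: 10.82
tcp_pos: [0.5013, -0.3117, 0.1337]
orientation: [-0.467, 0.466, -0.529, 0.535]
wrist_force: [-0.2, 0.4, 1.6]
finger_gap: 0.0498
```

```bash
python3 - <<'E'
from h import *
for n in ('scene','top'): grab(n,n+'6.png')
a=cv2.resize(cv2.imread('pics/scene6.png')[150:270,300:420],(400,400),interpolation=cv2.INTER_CUBIC)
b=cv2.resize(cv2.imread('pics/top6.png')[220:320,390:490],(400,400),interpolation=cv2.INTER_CUBIC)
cv2.imwrite('pics/c6.png',np.hstack([a,b]))
s=r.sense();print(s['tcp_pos'],s['finger_gap'])
g=load('scene6.png'); print('pred roller top in crop', (w2px(g,(.4995,-.3105,.054))-[300,150])*400/120)
E
```

```text
[ 0.49987406 -0.31075413  0.12770127] 0.05020429551886197
pred roller top in crop [251.75572404 225.96167318]
```

View pics/c6.png

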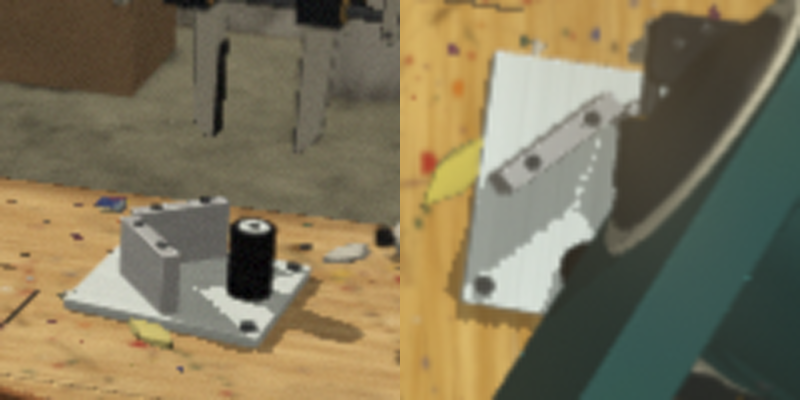

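The roller stands upright on the bed (top at (253,228)), matching the position predicted from the TCP. Next I back off along the V's -x, close the fingers and go down behind it.

{"op": "jog_arm", "data": {"moves": [[[-0.21,0.025,0],[0,0,0],0],[[-0.21,0.025,0],[0,0,0],0],[[-0.21,0.025,0],[0,0,0],0],[[-0.21,0.025,0],[0,0,0],0],[[-0.21,0.025,-0.2],[0,0,0],0],[[-0.21,0.025,-0.35],[0,0,0],0],[[-0.21,0.025,-0.44],[0,0,0],0],[[-0.21,0.025,-0.44],[0,0,0],0]]}}

```text
time: 11.58
tcp_pos: [0.4561, -0.3041, 0.0334]
orientation: [0.466, -0.467, 0.534, -0.529]
wrist_force: [0.1, 0.4, -0.8]
finger_gap: 0.002
```

{"op": "jog_arm", "data": {"moves": [[[0.03,-0.004,0],[0,0,0],0],[[0.06,-0.008,0],[0,0,0],0],[[0.09,-0.012,0],[0,0,0],0],[[0.12,-0.016,0],[0,0,0],0],[[0.15,-0.02,0],[0,0,0],0],[[0.18,-0.024,0],[0,0,0],0],[[0.21,-0.028,0],[0,0,0],0],[[0.24,-0.031,0],[0,0,0],0]]}}

```text
time: 12.25
tcp_pos: [0.506, -0.3117, 0.0382]
orientation: [-0.466, 0.466, -0.531, 0.532]
wrist_force: [-1.1, 0.5, 0.8]
finger_gap: 0.0004
```

{"op": "jog_arm", "data": {"moves": [[[0.015,-0.002,0],[0,0,0],0],[[0.03,-0.004,0],[0,0,0],0],[[0.045,-0.006,0],[0,0,0],0],[[0.06,-0.008,0],[0,0,0],0],[[0.06,-0.008,0],[0,0,0],0]]}}

```text
time: 12.67
tcp_pos: [0.5176, -0.3132, 0.038]
orientation: [-0.466, 0.466, -0.532, 0.532]
wrist_force: [-1.2, -0.6, -0.4]
finger_gap: 0.0005
```

{"op": "jog_arm", "data": {"moves": [[[0.01,-0.001,0],[0,0,0],0],[[0.02,-0.003,0],[0,0,0],0],[[0.025,-0.003,0],[0,0,0],0],[[0.025,-0.003,0],[0,0,0],0]]}}

```text
time: 13.0
tcp_pos: [0.5224, -0.3138, 0.038]
orientation: [-0.466, 0.466, -0.532, 0.532]
wrist_force: [-0.2, 0.0, -0.7]
finger_gap: 0.0002
```

{"op": "jog_arm", "data": {"moves": [[[0.005,-0.001,0],[0,0,0],0],[[0.01,-0.001,0],[0,0,0],0],[[0.01,-0.001,0],[0,0,0],0]]}}

```text
time: 13.25
tcp_pos: [0.5244, -0.314, 0.038]
orientation: [-0.466, 0.466, -0.532, 0.532]
wrist_force: [-0.9, 0.2, 0.2]
finger_gap: 0.0007
```

{"op": "jog_arm", "data": {"moves": [[[0.005,-0.001,0],[0,0,0],0],[[0.005,-0.001,0],[0,0,0],0]]}}

```text
time: 13.42
tcp_pos: [0.5254, -0.3142, 0.038]
orientation: [-0.466, 0.466, -0.532, 0.532]
wrist_force: [-0.0, -0.6, 0.0]
finger_gap: 0.0004
```

{"op": "jog_arm", "data": {"moves": [[[0.005,-0.001,0],[0,0,0],0],[[0.005,-0.001,0],[0,0,0],0]]}}

```text
time: 13.58
tcp_pos: [0.5259, -0.3143, 0.0378]
orientation: [0.466, -0.467, 0.532, -0.531]
wrist_force: [-3.9, 0.7, 1.0]
finger_gap: 0.0005
```

{"op": "jog_arm", "data": {"moves": [[[0.005,-0.001,0],[0,0,0],0],[[0.005,-0.001,0],[0,0,0],0]]}}

```text
time: 13.75
tcp_pos: [0.5261, -0.3143, 0.0375]
orientation: [0.466, -0.467, 0.533, -0.531]
wrist_force: [-12.0, 2.6, 4.5]
finger_gap: 0.0007
```

```bash
python3 - <<'E'
from h import *
for n in ('scene','top'): grab(n,n+'7.png')
a=cv2.resize(cv2.imread('pics/scene7.png')[180:260,310:410],(800,640),interpolation=cv2.INTER_CUBIC)[:600]
cv2.imwrite('pics/c7.png',a)
E
```

```text
(no output)
```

View pics/c7.png

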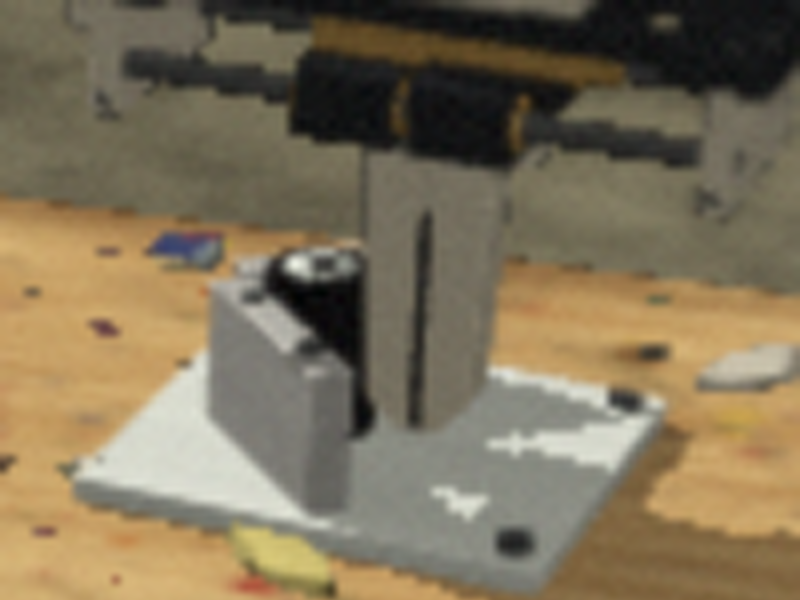

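The finger presses the roller upright into the V. The reaction is 12.3 N, almost straight along the block's -x, so both faces are touching. I'll hold briefly, back straight off, lift, and return towards the knob.

{"op": "jog_arm", "data": {"moves": [[[0.001,0,0],[0,0,0],0],[[0.001,0,0],[0,0,0],0],[[-0.03,0.004,0],[0,0,0],0],[[-0.1,0.013,0],[0,0,0],0],[[-0.2,0.026,0],[0,0,0],0],[[-0.2,0.026,0],[0,0,0],0],[[-0.2,0.026,0.2],[0,0,0],0],[[-0.2,0.026,0.4],[0,0,0],0]]}}

```text
time: 14.52
tcp_pos: [0.4862, -0.3087, 0.1172]
orientation: [0.466, -0.466, 0.533, -0.53]
wrist_force: [0.8, 0.1, 0.7]
finger_gap: 0.0006
```

{"op": "jog_arm", "data": {"moves": [[[0,0.2,0.5],[0,0,-0.048],60],[[0.1,0.4,0.5],[0,0,-0.048],60],[[0.2,0.6,0.5],[0,0,-0.048],60],[[0.2,0.8,0.5],[0,0,-0.048],60],[[0.2,1,0.5],[0,0,-0.048],60],[[0.2,1,0.5],[0,0,-0.048],60],[[0.2,1,0.5],[0,0,-0.048],60]]}}

```text
time: 15.1
tcp_pos: [0.5282, -0.1042, 0.2195]
orientation: [-0.441, 0.439, -0.553, 0.554]
wrist_force: [0.1, -0.1, -0.4]
finger_gap: 0.0423
```

```bash
python3 - <<'E'
from h import *
g=grab('top','top8.png')
b=cv2.resize(cv2.imread('pics/top8.png')[225:315,400:480],None,fx=6,fy=6,interpolation=cv2.INTER_CUBIC)
cv2.imwrite('pics/c8.png',b)
print(r.sense()['tcp_pos'])
print((w2px(g,(.5556,-.3186,.054))-[400,225])*6)
E
```

```text
[ 0.52797575 -0.10654289  0.21895039]
[272.49406573 193.10712216]
```

View pics/c8.png

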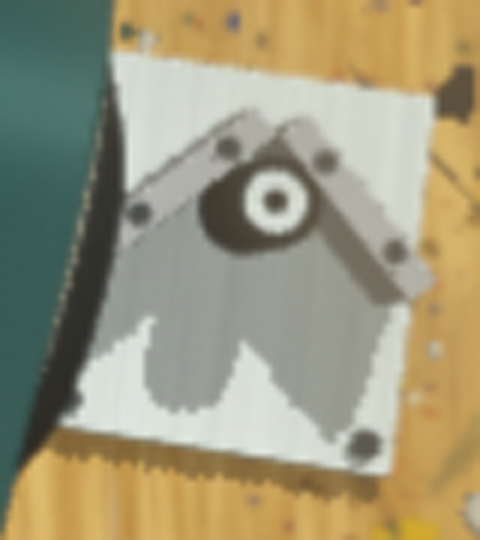

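The roller sits in the V touching both jaws, disc at (275,201) against (272,193) predicted. That is within calibration, and it's centred between the jaws. Now back to the knob.

{"op": "jog_arm", "data": {"moves": [[[0.12,1,0],[0,0,0],60],[[0.12,1,0],[0,0,0],60],[[0.12,1,0],[0,0,0],60],[[0.12,1,0],[0,0,0],60],[[0.12,1,0],[0,0,0],60],[[0.12,1,0],[0,0,0],60]]}}

```text
time: 15.65
tcp_pos: [0.5518, 0.0947, 0.2177]
orientation: [0.44, -0.44, 0.554, -0.553]
wrist_force: [0.5, 0.0, -0.5]
finger_gap: 0.0604
```

{"op": "jog_arm", "data": {"moves": [[[0.1,0.48,0],[0,0,0],60],[[0.1,0.48,0],[0,0,0],60],[[0.1,0.48,0],[0,0,0],60],[[0.1,0.48,0],[0,0,0],60],[[0.1,0.48,-0.2],[0,0,0],60],[[0.1,0.48,-0.4],[0,0,0],60],[[0.1,0.48,-0.45],[0,0,0],60],[[0.1,0.48,-0.45],[0,0,0],60]]}}

```text
time: 16.32
tcp_pos: [0.5702, 0.1851, 0.125]
orientation: [0.437, -0.44, 0.555, -0.554]
wrist_force: [-0.3, -0.9, -0.3]
finger_gap: 0.0601
```

{"op": "jog_arm", "data": {"moves": [[[0,0.01,-0.1],[0,0,0],60],[[0,0.01,-0.18],[0,0,0],60],[[0,0.01,-0.18],[0,0,0],60],[[0,0.01,-0.18],[0,0,0],60]]}}

```text
time: 16.65
tcp_pos: [0.5719, 0.1882, 0.0938]
orientation: [-0.439, 0.439, -0.554, 0.555]
wrist_force: [0.4, 0.3, -0.1]
finger_gap: 0.0602
```

{"op": "jog_arm", "data": {"moves": [[[0,0.01,-0.012],[0,0,0],20],[[0,0.01,-0.012],[0,0,0],20],[[0,0.01,-0.012],[0,0,0],20],[[0,0.01,-0.012],[0,0,0],20],[[0,0.01,-0.012],[0,0,0],20],[[0,0.01,-0.012],[0,0,0],20]], "force": 15}}

```text
time: 17.15
tcp_pos: [0.5714, 0.1907, 0.0899]
orientation: [-0.439, 0.439, -0.554, 0.554]
wrist_force: [-1.5, -0.5, 3.6]
finger_gap: 0.0253
```

{"op": "jog_arm", "data": {"moves": [[[-0.02,-0.085,0],[0,0,0],20],[[-0.04,-0.17,0],[0,0,0],20],[[-0.06,-0.255,0],[0,0,0],20],[[-0.08,-0.34,0],[0,0,0],20]]}}

```text
time: 17.48
tcp_pos: [0.5552, 0.1223, 0.0899]
orientation: [-0.439, 0.439, -0.554, 0.554]
wrist_force: [0.9, 2.9, 0.7]
finger_gap: 0.0255
```

{"op": "jog_arm", "data": {"moves": [[[-0.02,-0.085,0],[0,0,0],20],[[-0.04,-0.17,0],[0,0,0],20],[[-0.06,-0.255,0],[0,0,0],20],[[-0.075,-0.325,0],[0,0,0],20],[[-0.081,-0.35,0],[0,0,0],20],[[-0.081,-0.35,0],[0,0,0],20]]}}

```text
time: 17.98
tcp_pos: [0.539, 0.0521, 0.0899]
orientation: [0.439, -0.438, 0.555, -0.555]
wrist_force: [-0.8, -2.5, 4.3]
finger_gap: 0.0256
```

{"op": "jog_arm", "data": {"moves": [[[-0.002,-0.007,0],[0,0,0],20],[[-0.003,-0.014,0],[0,0,0],20],[[-0.003,-0.014,0],[0,0,0],20]]}}

```text
time: 18.23
tcp_pos: [0.5389, 0.0514, 0.09]
orientation: [0.44, -0.438, 0.555, -0.554]
wrist_force: [2.0, 11.6, 2.4]
finger_gap: 0.0255
```

{"op": "jog_arm", "data": {"moves": [[[-0.001,-0.007,0],[0,0,0],20],[[-0.002,-0.01,0],[0,0,0],20],[[-0.002,-0.01,0],[0,0,0],20]]}}

```text
time: 18.48
tcp_pos: [0.5387, 0.0503, 0.0902]
orientation: [0.441, -0.438, 0.555, -0.553]
wrist_force: [3.0, 18.7, 2.6]
finger_gap: 0.0256
```

The cover is against its stop, with an 18.7 N reaction. I'll ease off, release and retreat.

{"op": "jog_arm", "data": {"moves": [[[0.003,0.015,0],[0,0,0],20],[[0.003,0.015,0],[0,0,0],60],[[0.003,0.015,0],[0,0,0],60],[[0.003,0.015,0],[0,0,0],60],[[0.003,0.015,0],[0,0,0],60],[[0.003,0.015,0.2],[0,0,0],60],[[0.003,0.015,0.4],[0,0,0],60],[[0.003,0.015,0.6],[0,0,0],60]]}}

```text
time: 19.15
tcp_pos: [0.5381, 0.0507, 0.2107]
orientation: [0.439, -0.439, 0.555, -0.554]
wrist_force: [0.1, -0.4, 0.0]
finger_gap: 0.0595
```

{"op": "jog_arm", "data": {"moves": [[[-0.6,0.3,0.3],[0,0,0],60],[[-0.6,0.6,0.3],[0,0,0],60],[[-0.6,1,0.3],[0,0,0],60],[[-0.6,1,0.3],[0,0,0],60],[[-0.6,1,0.3],[0,0,0],60],[[-0.6,1,0.3],[0,0,0],60],[[-0.6,1,0.3],[0,0,0],60],[[-0.6,1,0.3],[0,0,0],60]]}}

```text
time: 19.82
tcp_pos: [0.4179, 0.2523, 0.2699]
orientation: [-0.44, 0.44, -0.553, 0.554]
wrist_force: [-0.4, 0.7, -0.3]
finger_gap: 0.06
```

```bash
python3 - <<'E'
from h import *
g=grab('top','top9.png')
cv2.imwrite('pics/c9.png',cv2.resize(cv2.imread('pics/top9.png')[180:320,130:490],None,fx=2.2,fy=2.2,interpolation=cv2.INTER_CUBIC))
print(r.sense()['tcp_pos'])
E
```

```text
[0.41847642 0.2511164  0.26946557]
```

View pics/c9.png

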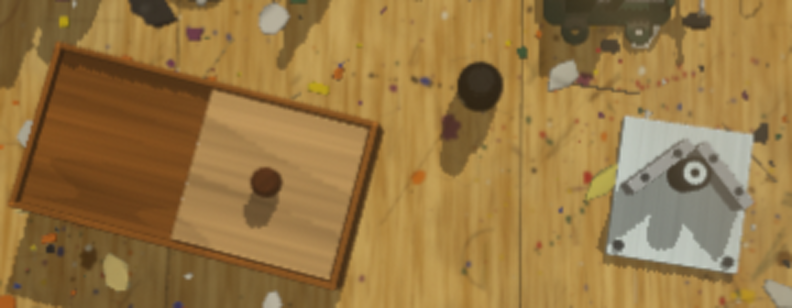

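The cover is home with the knob at (265,182), the roller is in the V at (694,173), and the bottle at (480,86) looks unmoved. I'll check the differences against the first picture, then hand in.

```bash
python3 - <<'E'
from h import *
a,b=[cv2.imread(f'pics/top{i}.png').astype(int) for i in(1,9)]
for n,(x0,x1,y0,y1) in {'knob':(235,265,245,280),'cover':(200,305,210,310),'bottle':(325,365,200,260)}.items():
    A,B=[cv2.cvtColor(i[y0:y1,x0:x1].astype(np.uint8),cv2.COLOR_BGR2GRAY).astype(np.float32) for i in(a,b)]
    print(n,cv2.phaseCorrelate(A,B),abs(A-B).mean())
s=r.sense();print(s['time'],s['joint_vel']); print(r.close_job())
E
```

```text
knob ((0.9531434467609632, 0.5545772833900671), 0.9559008942710029) 4.152381
cover ((0.35214245695000557, 0.34617003145542924), 1.0134072289643463) 2.233238
bottle ((-0.016525276116023946, 0.06097619964460321), 1.0078309148550033) 0.43833333
19.8667 [-0.04143591  0.00103015  0.00877252 -0.00165425  0.00016408 -0.00395341]
the job is handed in; nothing more can be done
None
```

I slid the cover onto the shelf by its knob, took the roller out of the middle pocket, and stood it on the V-block bed. I then pushed it into the V with the flat back of a finger, slid the cover home again, and handed the job in at about 19.9 s.

- **Roller:** the last push met about 12 N, almost straight along the V axis. The top view after it shows the roller touching both jaws. It sat 1.3 px (about 2.5 mm) short of the position I predicted for the seat. By finger contact it came out about 2.5 mm past that position instead. I put both down to calibration error and did not resolve them further.
- **Cover:** it stopped against the end stop with 18.7 N. The knob ended about 1 px (roughly 2 mm) closer to the home stop than at the start.
- **Bottle:** it did not move (under 0.1 px between the first and last pictures).
- **Spool and eraser:** I never touched them, and they were in the end pockets when last seen. I did not look again before closing the cover.

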